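Draw the slide tray off the slide warmer and hold it at its line

ROBOT

A 7-joint arm with a two-finger parallel gripper is mounted at the origin on the work surface. World frame = base frame: x ahead of the robot, y to its left, z up, the work surface at z = 0. Lengths are in m, angles in degrees, forces in N, time in s.
With the tool pointing down it reaches from about 0.425 to 0.875 m from the base axis. Payload 4.7 kg.
Tool frame: the origin (TCP) lies at the very end of the fingers, on their centre line; the grasp point (between the pads) lies behind it (env.pinch_z is the z of the grasp point in the tool frame, in m); z points along the fingers, y is the direction in which the jaws open and shut (so a half turn about z gives the same grasp; the last joint's range is limited). The gripper opens to 87 mm and grips with 3 to 60 N. Pads are 19 mm wide; open, the fingers measure 117 mm over their backs; the gripper's body (75 mm by 190 mm) begins 51 mm behind the grasp point.
Start: joints at [-65.311, 18.392, -4.016, 83.108, 1.295, 78.541, -3.26], TCP at [0.263, 0.594, 0.223] pointing down, gripper open.
Joint ranges: [-163.93, 163.93], [-17.29, 119.83], [-79.2, 71.16], [3.27, 140.29], [-89.18, 269.18], [5.43, 117.66], [-154.24, 154.24]. Speed limits (degrees/s): [147.25, 147.25, 180, 180, 180, 180, 180].

INTERFACE

Orientations are given as [roll, pitch, yaw] about the fixed x, y, z axes, in that order (R = Rz(yaw) Ry(pitch) Rx(roll)).
In Python, from cell import readout, read_camera, env gives the robot as it stands. The module is installed in compiled form; this text tells all that it offers.
- The arm moves only by the tool servo_tool, never from a script. Its argument "plan" is a list that holds one entry, the list of rows, each a list of 5 numbers: the finger opening in m, from 0 to 0.087, then the shift along the tool's x, y, z in m, then the turn about the tool's z in rad. In form: [[[jaw, x, y, z, yaw], ...]]. A call has 1 to 12 rows; each row is the pose to reach, as a shift and turn from the pose measured when the call began, along the tool's axes at that moment; what a row does not reach only later rows make up. A row lasts 1/12 s, in which the tool goes at most 41.7 mm and 7.16 degrees, less where a joint would pass 70% of its speed; a pose out of reach is approached as far as the arm can. A call with a gripper value outside its range is refused whole. The fingers move at their own pace and stop on an object; "force" is the grip in N (left out, the last holds). Time passes only in rows, so rows that repeat a pose let the fingers close. It gives the time, the measured TCP pose, the force and the opening at its end, in the units of the state.
- readout.get_obs(): the state, without advancing time (a new reading comes with each control period).
- read_camera(name): name is "side" or "top"; returns a dict with "image" (384x512x3 uint8, red, green, blue), "range_z" (384x512 float32, m along the optical axis (not along the pixel's ray), 0 where there is no reading), "mtx" (3x3 intrinsics, pixels), "camera_from_world" (4x4, takes a point from world to camera coordinates). Camera axes: x right, y up, looking along -z (the intrinsics and any distortion apply to the point x, -y, -z); pixel columns grow to the right and rows downward; lengths in m; the calibration is good to about 2 mm. A picture is of the moment at which its call begins.
- env.sign_off(): hands the job in, once; it reports no verdict.
The state is a dict: "time_s": time; "qpos": joint angles; "joint_velocities": joint speeds; "effort": joint torques, N m; "tool_pos": TCP position; "tool_rot": TCP orientation; "force": force on the tool from outside, world axes, zero at the start; "wrist_torque": the same for the moment, N m; "grip_width": finger opening in m.
Only numpy, scipy, OpenCV 4.12 (cv2) and the standard library are available. Lean on these libraries where they do the work, as an engineer would, in place of code of your own. Each camera call takes 0.05 s, during which the arm holds its last target. There are 200 camera calls.

TASK

Lift the slide warmer's clear lid right back until it rests on its stop, then draw the slide tray straight out over the front edge until the black line across the tray lies along that edge, so that the first three slides hang out in the air where a colleague can take them and the last two stay on the heat. Drawn out that far the tray would tip, so finish while still holding it there, still and level, with its rear lying on the warm plate. Do not let the tray tip on the way, and leave everything else on the bench and the plate where it stands.

Things in the scene. Friction and masses are not known exactly. Their poses are not given: they have to be found in the camera images.
- warmer: slide warmer, a low white box fixed to the bench, 250 mm deep (its x), 360 mm wide (its y), 70 mm high; its whole flat top is the warm plate, dark anodised metal. Origin: centre of its underside; its front (control panel) faces its -x, so the front edge of the plate is at x = -125 mm, z = 70 mm
- lid (a joint): angle of the warmer's clear hood lid: 0 closed, grows as it opens upward about its rear edge, 1.83 rad (105 degrees) resting on its stop. It covers the whole top; 46 mm high outside, 42 mm inside, walls 4 mm, 0.6 kg. Hinge free (about 3.5 N at the handle to start lifting): it falls shut below about 1.35 rad, back onto its stop above
- lid_handle (a point): middle of the lid's round steel bar handle, along the warmer's y, 121 mm long, 11 mm thick, on posts 47 mm either side of the middle; its axis 35 mm above the lid's top (151 mm above the bench) and 30 mm behind its front edge; closed: 220 mm in front of the hinge line, 81 mm above it. The point's axes turn with the lid, and are the warmer's when closed
- lid_hinge (a point): middle of the lid's hinge line, which runs along the warmer's y at its rear top edge (x = 125 mm, z = 70.5 mm in the warmer's frame)
- tray: loose flat aluminium slide tray, 200 mm long (its x), 110 mm wide (its y), 5 mm thick, about 0.35 kg (varies), on the warm plate under the lid, turned up to 0.12 rad to the warmer. Its front is -x. Origin: centre of its underside. Five glass slides clipped across its top, 2 mm high. Centre of mass about 14 mm in front of the origin: it tips once that passes the plate's edge
- tray_grip (a point): middle of the top of the tray's upright grip: an aluminium bar across the tray near its front, 10 mm thick (tray x), 70 mm long (tray y), standing from the tray's top (5 mm) to 35 mm above its underside; 90 mm in front of the tray's origin, 10 mm behind its front edge
- line_left (a point): left end (tray +y) of the black line, 3 mm wide, straight across the tray's top between its third and fourth slides, 132 mm behind its front edge (tray x = 32 mm, y = 55 mm, z = 5 mm)
- line_right (a point): right end (tray -y) of the same line (tray x = 32 mm, y = -55 mm, z = 5 mm)
- tray_rear (a point): middle of the tray's rear lower edge (tray x = 100 mm, y = 0, z = 0)
- small_dish: closed clear petri dish, 60 mm across, 15 mm high, standing on the warm plate beside the tray; origin: centre of its underside
- dish: closed clear petri dish, 90 mm across, 18 mm high, on the bench in front of the warmer, below where the tray comes out; origin: centre of its underside
- wash_bottle: plastic wash bottle, 74 mm across, 172 mm to the top of its cap, bent spout up to 215 mm high; origin: centre of its underside
- vial_box: open box of capped vials, 132 mm square and 66 mm high with the vials, its lid (134 mm square, 30 mm high) lying joined to its +x side; origin: centre of the underside of the vial part
- reagent_bottle: capped glass bottle, 64 mm across, 140 mm high; origin: centre of its underside
- staining_jar: square glass staining jar with lid, 62 mm wide, 97 mm high; origin: centre of its underside
- brush: small brush lying on the bench, 170 mm long, along its x; origin: underside
Not all that is in view belongs to the job. What is shaped like the dish but red or turquoise is not meant.

How it is judged (in metres and radians):
On the way:
1. the lid is open and rests on its stop (value of joint lid above 1.75 rad and velocity of joint lid below 0.1 rad/s), for 0.3 s.
At the end, for the whole second after the job is handed in: lid on its stop (over 1.75 rad); both ends of the line within 6 mm of the plate's front edge along its depth, within its width; tray level to 0.06 rad, rear edge -4 to +6 mm from the plate's surface, at rest (under 0.02 m/s), fingers bearing on it by over 1 N, leaning on neither dish (value of joint lid above 1.75 rad and x of line_left in the frame of warmer between -0.131 and -0.119 m and x of line_right in the frame of warmer between -0.131 and -0.119 m and y of line_left in the frame of warmer between -0.18 and 0.18 m and y of line_right in the frame of warmer between -0.18 and 0.18 m and z of tray_rear in the frame of warmer between 0.066 and 0.076 m and angle between tray's own z axis and vertical below 0.06 rad and contact force between the fingers and tray above 1 N and contact force between tray and small_dish below 0.2 N and contact force between tray and dish below 0.2 N and linear speed of tray below 0.02 m/s and angular speed of tray below 0.1 rad/s); the arm keeps its last pose, push and grip.
It fails at once if the tray tips by more than 0.2 rad or falls off the plate (angle between tray's own z axis and vertical above 0.2 rad or height (world z) of tray below 0.05 m).
It fails at once if another thing on the bench or the plate is moved by more than 25 mm or tipped by more than 0.4 rad (distance of any of small_dish, dish, wash_bottle, vial_box, reagent_bottle, staining_jar, brush from where it was at the start of the episode above 0.025 m or angle between any of small_dish, dish, wash_bottle, vial_box, reagent_bottle, staining_jar, brush's own z axis and vertical above 0.4 rad).
It also fails if it takes over 58 s, if anything falls off the work surface, if the arm or the gripper's body presses on something with over 40 N, if the wrist force passes 120 N, or if a joint passes its speed limit or range.

## Working session

There is one attempt and no reset: what is moved stays moved. The work goes in short steps, Python scripts to look and compute and a tool call to move; the robot and the scene stay as the last step left them, time stands still between calls to the robot, and variables do not carry over. Pictures are saved under pics/ and viewed, about 8 in all and at most 12, crops included, and the job is handed in when it is done.

Besides the shell and the picture viewer there is one more tool, called after "Call:" as name([rows], argument=value, ...), one row to a line, values as JSON. servo_tool: Moves the arm, as the interface text tells. Its arguments: {"type":"object","properties":{"plan":{"type":"array"},"force":{"type":"number"}},"required":["plan"]}

```bash
mkdir -p pics; cat > h.py <<'E'
import numpy as np, cv2
from cell import readout, read_camera, env
def shot(name,fn=None):
    c=read_camera(name); np.savez('pics/'+name+'.npz',**c)
    if fn: cv2.imwrite('pics/'+fn,cv2.cvtColor(c['image'],cv2.COLOR_RGB2BGR))
    return c
def cloud(c):
    K=c['mtx'];d=c['range_z'];v,u=np.indices(d.shape)
    p=np.stack([(u-K[0,2])/K[0,0]*d,-(v-K[1,2])/K[1,1]*d,-d,np.ones_like(d)],-1)
    return (p@np.linalg.inv(c['camera_from_world']).T)[...,:3]
def ray_z(c,u,v,z):
    K=c['mtx'];T=np.linalg.inv(c['camera_from_world'])
    r=T[:3,:3]@np.array([(u-K[0,2])/K[0,0],-(v-K[1,2])/K[1,1],-1]);o=T[:3,3]
    return o+r*(z-o[2])/r[2]
def proj(c,p):
    q=c['camera_from_world']@np.append(p,1);K=c['mtx']
    return np.array([K[0,0]*q[0]/-q[2]+K[0,2],K[1,1]*-q[1]/-q[2]+K[1,2]])
E
python3 - <<'E'
from h import *
a=shot('top');b=shot('side')
im=np.hstack([a['image'],b['image']])
for n,c in(('top',a),('side',b)):
    cv2.imwrite(f'pics/{n}0.png',cv2.cvtColor(cv2.resize(c['image'],(800,600)),cv2.COLOR_RGB2BGR))
    T=np.linalg.inv(c['camera_from_world']);print(n,T.round(3),c['mtx'])
o=readout.get_obs();print(o,env.pinch_z)
E
```

```text
top [[ 0.008  0.995 -0.102  0.435]
 [-1.     0.009  0.013 -0.007]
 [ 0.014  0.102  0.995  1.369]
 [ 0.     0.     0.     1.   ]] [[412.49273817   0.         252.06863146]
 [  0.         412.49273817 191.5432204 ]
 [  0.           0.           1.        ]]
side [[-0.917  0.306 -0.258  0.118]
 [-0.4   -0.716  0.572  0.92 ]
 [-0.01   0.628  0.778  1.391]
 [ 0.     0.     0.     1.   ]] [[453.4544164    0.         252.36388443]
 [  0.         453.4544164  183.17380186]
 [  0.           0.           1.        ]]
{'time_s': 0.1, 'qpos': array([-65.31354086,  18.43550029,  -4.01590435,  83.16772956,
         1.29697777,  78.53949832,  -3.26030588]), 'joint_velocities': array([-0.00067757, -0.0883309 ,  0.06431725, -0.09472613, -0.0203455 ,
        0.02349476, -0.0388708 ]), 'effort': array([-1.23823056e-04, -4.92572987e+01, -4.05759634e-01, -3.13398314e+01,
       -6.41116197e-02,  3.94775870e-02,  8.62745037e-05]), 'tool_pos': array([0.26297611, 0.59389676, 0.22156473]), 'tool_rot': array([-1.79902613e+02,  7.18211533e-03,  1.56123580e+02]), 'force': array([ 0.34845549, -0.0335649 , -0.57485881]), 'wrist_torque': array([-0.03592141, -0.05901932, -0.01278873]), 'grip_width': 0.08710863970126498} -0.0187
```

View pics/top0.png

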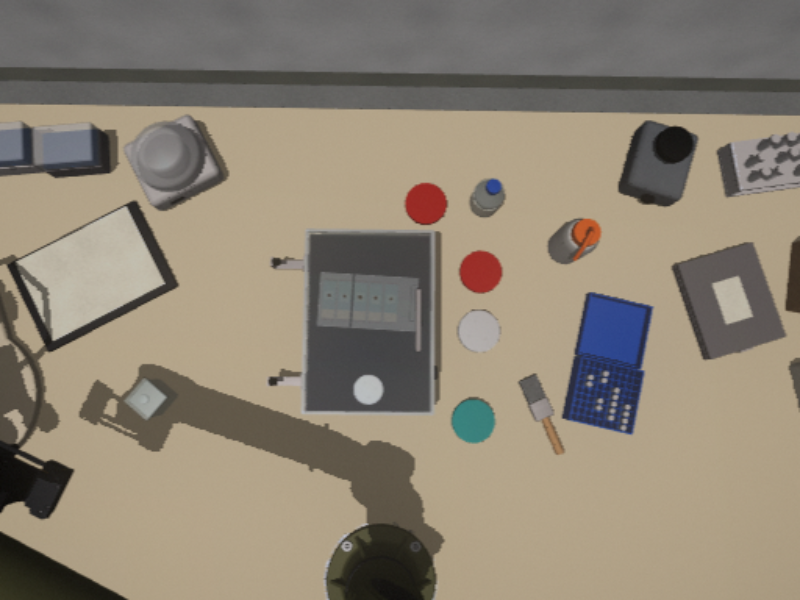

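View pics/side0.png

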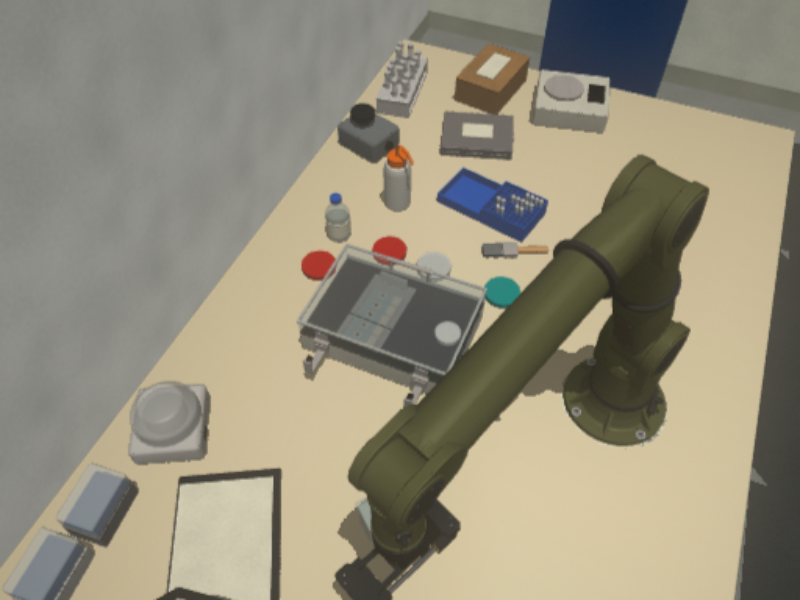

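The top view shows the warmer at (305–437, 232–412), with its front to the right (world −y) and its hinges to the left. The handle is at (418,320). The tray is at (317–420, 273–332) with its line at x≈352, the small dish is at (368,390), and the clear dish is at (480,330).

Lookalikes:
- **Dish:** the red dishes at (426,204) and (481,271) and the turquoise one at (473,420) are not meant.
- **Tray grip versus lid handle:** both are bars near (418,320). The longer, brighter one should be the lid handle.

A close crop will settle it.

```bash
python3 - <<'E'
from h import *
a=dict(np.load('pics/top.npz'))
r=a['image'][140:272,185:330]
cv2.imwrite('pics/crop1.png',cv2.cvtColor(cv2.resize(r,None,fx=5,fy=4.5*0+4.5,interpolation=cv2.INTER_CUBIC),cv2.COLOR_RGB2BGR))
P=cloud(a)
for v in range(145,270,12): print(v,[tuple(P[v,u].round(3)) for u in (225,240,255,267,275)])
E
```

```text
145 [(np.float64(0.733), np.float64(0.068), np.float64(-0.001)), (np.float64(0.734), np.float64(0.017), np.float64(-0.002)), (np.float64(0.733), np.float64(-0.033), np.float64(0.002)), (np.float64(0.735), np.float64(-0.074), np.float64(-0.003)), (np.float64(0.734), np.float64(-0.101), np.float64(0.001))]
157 [(np.float64(0.67), np.float64(0.061), np.float64(0.114)), (np.float64(0.671), np.float64(0.015), np.float64(0.114)), (np.float64(0.671), np.float64(-0.031), np.float64(0.116)), (np.float64(0.671), np.float64(-0.068), np.float64(0.119)), (np.float64(0.671), np.float64(-0.093), np.float64(0.119))]
169 [(np.float64(0.632), np.float64(0.06), np.float64(0.118)), (np.float64(0.632), np.float64(0.014), np.float64(0.119)), (np.float64(0.634), np.float64(-0.032), np.float64(0.111)), (np.float64(0.634), np.float64(-0.068), np.float64(0.118)), (np.float64(0.634), np.float64(-0.093), np.float64(0.119))]
181 [(np.float64(0.596), np.float64(0.06), np.float64(0.115)), (np.float64(0.595), np.float64(0.014), np.float64(0.119)), (np.float64(0.596), np.float64(-0.032), np.float64(0.118)), (np.floa
[... 1523 characters left out ...]
.float64(-0.07), np.float64(0.115)), (np.float64(0.414), np.float64(-0.094), np.float64(0.11))]
253 [(np.float64(0.377), np.float64(0.057), np.float64(0.119)), (np.float64(0.378), np.float64(0.012), np.float64(0.116)), (np.float64(0.378), np.float64(-0.033), np.float64(0.118)), (np.float64(0.378), np.float64(-0.069), np.float64(0.12)), (np.float64(0.378), np.float64(-0.094), np.float64(0.112))]
265 [(np.float64(0.333), np.float64(0.062), np.float64(-0.002)), (np.float64(0.342), np.float64(0.011), np.float64(0.117)), (np.float64(0.343), np.float64(-0.034), np.float64(0.121)), (np.float64(0.343), np.float64(-0.07), np.float64(0.116)), (np.float64(0.343), np.float64(-0.094), np.float64(0.117))]
```

View pics/crop1.png

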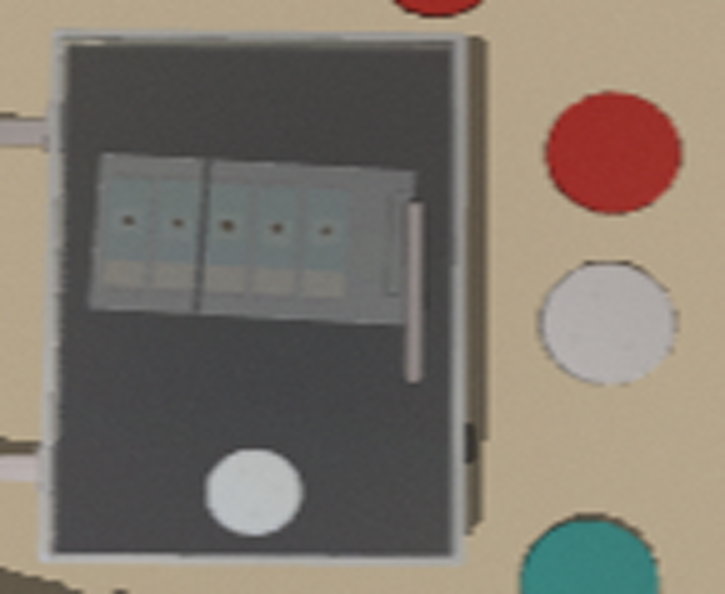

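The crop confirms the choice. The lid handle is the bright bar from crop (415,203) to (413,381). The tray's grip is the fainter bar under the lid at about (395,245), and the tray's line runs from (207,160) to (197,312).

```bash
python3 - <<'E'
from h import *
a=dict(np.load('pics/top.npz'))
f=lambda x,y,z:ray_z(a,185+x/5-.5,140+y/4.5-.5,z).round(4)
print('handle',f(415,203,.154),f(413,381,.154))
print('lid front edge',f(466,38,.116),f(460,560,.116))
print('lid rear',f(56,33,.116),f(42,558,.116))
print('line',f(207,160,.075),f(197,312,.075),'grip',f(398,193,.1),f(389,297,.1), 'dish',f(254,492,.085))
print('tray front',f(414,170,.075),f(405,325,.075),'rear',f(101,153,.075),f(89,308,.075))
E
```

```text
handle [ 0.5809 -0.0684  0.154 ] [ 0.4638 -0.0677  0.154 ]
lid front edge [ 0.7    -0.1014  0.116 ] [ 0.3458 -0.0984  0.116 ]
lid rear [0.7007 0.1517 0.116 ] [0.3454 0.1523 0.116 ]
line [0.6196 0.0595 0.075 ] [0.5126 0.0642 0.075 ] grip [ 0.5943 -0.0605  0.1   ] [ 0.5224 -0.0553  0.1   ] dish [0.3888 0.0267 0.085 ]
tray front [ 0.6138 -0.0716  0.075 ] [ 0.5046 -0.0665  0.075 ] rear [0.6239 0.1266 0.075 ] [0.5147 0.132  0.075 ]
```

Call:
servo_tool([
  [[0.087, -0.02, -0.02, -0.04, -0.05], [0.087, -0.05, -0.05, -0.05, -0.1], [0.087, -0.08, -0.08, -0.05, -0.15], [0.087, -0.11, -0.11, -0.05, -0.2], [0.087, -0.14, -0.14, -0.05, -0.25], [0.087, -0.17, -0.17, -0.05, -0.3], [0.087, -0.2, -0.2, -0.05, -0.35], [0.087, -0.23, -0.23, -0.05, -0.4], [0.087, -0.26, -0.26, -0.05, -0.417], [0.087, -0.29, -0.29, -0.05, -0.417], [0.087, -0.31, -0.31, -0.05, -0.417], [0.087, -0.32, -0.32, -0.05, -0.417]],
])

```text
time_s: 1.1
tool_pos: [0.4281, 0.1649, 0.2722]
tool_rot: [-179.8, 0.0, 179.5]
force: [-0.1, -0.2, -0.5]
grip_width: 0.0872
```

Call:
servo_tool([
  [[0.087, -0.012, -0.03, 0, 0], [0.087, -0.025, -0.06, 0, 0], [0.087, -0.037, -0.09, 0, 0], [0.087, -0.05, -0.12, 0, 0], [0.087, -0.062, -0.15, 0, 0], [0.087, -0.075, -0.18, 0, 0], [0.087, -0.087, -0.21, 0.01, 0], [0.087, -0.096, -0.232, 0.03, 0], [0.087, -0.096, -0.232, 0.05, 0], [0.087, -0.096, -0.232, 0.07, 0], [0.087, -0.096, -0.232, 0.07, 0], [0.087, -0.096, -0.232, 0.07, 0]],
])

```text
time_s: 2.1
tool_pos: [0.5212, -0.0679, 0.2021]
tool_rot: [-179.8, -0.1, 179.5]
force: [0.7, 0.0, 0.3]
grip_width: 0.087
```

```bash
python3 - <<'E'
from h import *
o=readout.get_obs();print(o['tool_pos'],o['tool_rot'],o['qpos'].round(1))
b=shot('side')
r=b['image'][70:270,170:400]
cv2.imwrite('pics/s1.png',cv2.cvtColor(cv2.resize(r,None,fx=3,fy=3,interpolation=cv2.INTER_CUBIC),cv2.COLOR_RGB2BGR))
print(proj(b,[.522,-.068,.151]))
E
```

```text
[ 0.52123942 -0.06793999  0.20213247] [-1.79790739e+02 -1.45983800e-01  1.79533234e+02] [-26.5   3.8  32.5 103.3  -1.9  73.6  95.9]
[262.67316274 168.8167782 ]
```

View pics/s1.png

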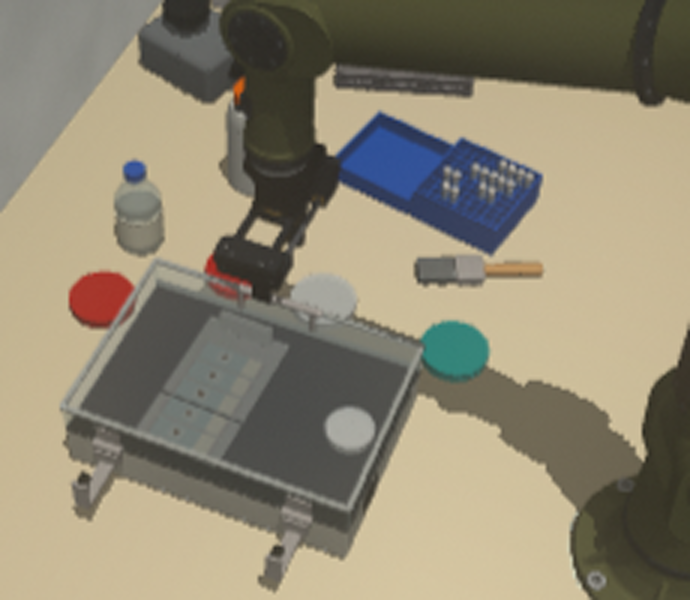

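The gripper is centred over the handle, which lies at crop (240–315, 290–320) behind the fingers. I'll descend and close.

Call:
servo_tool([
  [[0.087, 0, 0, 0.02, 0], [0.087, 0, 0, 0.04, 0], [0.087, 0, 0, 0.055, 0], [0.087, 0, 0, 0.062, 0], [0.06, 0, 0, 0.062, 0], [0.04, 0, 0, 0.062, 0], [0.02, 0, 0, 0.062, 0], [0.005, 0, 0, 0.062, 0], [0.005, 0, 0, 0.062, 0], [0.005, 0, 0, 0.062, 0], [0.005, 0, 0, 0.062, 0], [0.005, 0, 0, 0.062, 0]],
], force=15)

```text
time_s: 3.15
tool_pos: [0.5223, -0.0681, 0.1416]
tool_rot: [-179.8, 0.0, 179.6]
force: [0.2, 0.2, -0.5]
grip_width: 0.0417
```

Call:
servo_tool([
  [[0.005, 0, 0, 0.002, 0], [0.005, 0, 0, 0.002, 0], [0.005, 0, 0, 0.002, 0], [0.005, 0, 0, 0.002, 0], [0.005, 0, 0, 0.002, 0], [0.005, 0, 0, 0.002, 0]],
])

```text
time_s: 3.65
tool_pos: [0.5222, -0.0662, 0.1395]
tool_rot: [-179.9, -0.0, 179.6]
force: [-0.8, 5.6, -1.2]
grip_width: 0.0101
```

```bash
python3 -c "
import numpy as np
for t in range(0,106,3):
    a=np.arctan2(.081,.22)+np.radians(t); print(t,round(.22-.2344*np.cos(a),4),round(-.2344*np.sin(a)+.081,4))"
```

```text
0 0.0 0.0
3 0.0046 -0.0114
6 0.0097 -0.0225
9 0.0154 -0.0334
12 0.0217 -0.044
15 0.0285 -0.0542
18 0.0358 -0.064
21 0.0437 -0.0734
24 0.052 -0.0825
27 0.0608 -0.091
30 0.07 -0.0991
33 0.0796 -0.1067
36 0.0896 -0.1138
39 0.1 -0.1204
42 0.1107 -0.1264
45 0.1217 -0.1318
48 0.133 -0.1367
51 0.1445 -0.1409
54 0.1562 -0.1446
57 0.1681 -0.1476
60 0.1802 -0.15
63 0.1923 -0.1518
66 0.2045 -0.1529
69 0.2168 -0.1534
72 0.2291 -0.1532
75 0.2413 -0.1524
78 0.2535 -0.151
81 0.2656 -0.1489
84 0.2776 -0.1462
87 0.2894 -0.1429
90 0.301 -0.139
93 0.3124 -0.1344
96 0.3235 -0.1293
99 0.3344 -0.1236
102 0.345 -0.1173
105 0.3552 -0.1105
```

Call:
servo_tool([
  [[0.005, 0, 0.0046, -0.0114, 0], [0.005, 0, 0.0097, -0.0225, 0], [0.005, 0, 0.0154, -0.0334, 0], [0.005, 0, 0.0217, -0.044, 0], [0.005, 0, 0.0285, -0.0542, 0], [0.005, 0, 0.0358, -0.064, 0], [0.005, 0, 0.0437, -0.0734, 0], [0.005, 0, 0.052, -0.0825, 0], [0.005, 0, 0.0608, -0.091, 0], [0.005, 0, 0.07, -0.0991, 0], [0.005, 0, 0.07, -0.0991, 0], [0.005, 0, 0.07, -0.0991, 0]],
], force=20)

```text
time_s: 4.65
tool_pos: [0.5223, 0.003, 0.2403]
tool_rot: [-179.8, -0.0, 179.6]
force: [-3.3, -5.6, 2.4]
grip_width: 0.0107
```

Call:
servo_tool([
  [[0.005, 0, 0.0104, -0.0059, 0], [0.005, 0, 0.0204, -0.013, 0], [0.005, 0, 0.0308, -0.0196, 0], [0.005, 0, 0.0415, -0.0256, 0], [0.005, 0, 0.0525, -0.031, 0], [0.005, 0, 0.0638, -0.0359, 0], [0.005, 0, 0.0753, -0.0401, 0], [0.005, 0, 0.087, -0.0438, 0], [0.005, 0, 0.0989, -0.0468, 0], [0.005, 0, 0.111, -0.0492, 0], [0.005, 0, 0.1231, -0.051, 0], [0.005, 0, 0.1231, -0.051, 0]],
])

```text
time_s: 5.65
tool_pos: [0.5226, 0.1311, 0.2927]
tool_rot: [180.0, -0.0, 179.9]
force: [-4.1, -0.5, 6.4]
grip_width: 0.0103
```

Call:
servo_tool([
  [[0.005, 0, 0.0072, 0, 0], [0.005, 0, 0.0195, 0, 0], [0.005, 0, 0.0318, 0, 0], [0.005, 0, 0.044, 0.0008, 0], [0.005, 0, 0.0562, 0.0022, 0], [0.005, 0, 0.0683, 0.0043, 0], [0.005, 0, 0.0803, 0.007, 0], [0.005, 0, 0.0921, 0.0103, 0], [0.005, 0, 0.1037, 0.0142, 0], [0.005, 0, 0.1151, 0.0188, 0], [0.005, 0, 0.1151, 0.0188, 0], [0.005, 0, 0.1151, 0.0188, 0]],
])

```text
time_s: 6.65
tool_pos: [0.5226, 0.2475, 0.2734]
tool_rot: [180.0, -0.0, 180.0]
force: [0.6, 0.9, 0.9]
grip_width: 0.0102
```

```bash
python3 - <<'E'
from h import *
b=shot('side')
r=b['image'][70:270,130:400]
cv2.imwrite('pics/s2.png',cv2.cvtColor(cv2.resize(r,None,fx=2.9,fy=2.9,interpolation=cv2.INTER_CUBIC),cv2.COLOR_RGB2BGR))
print(readout.get_obs()['qpos'].round(0))
E
```

```text
[-44.   8.  18.  90.  -3.  82.  64.]
```

View pics/s2.png

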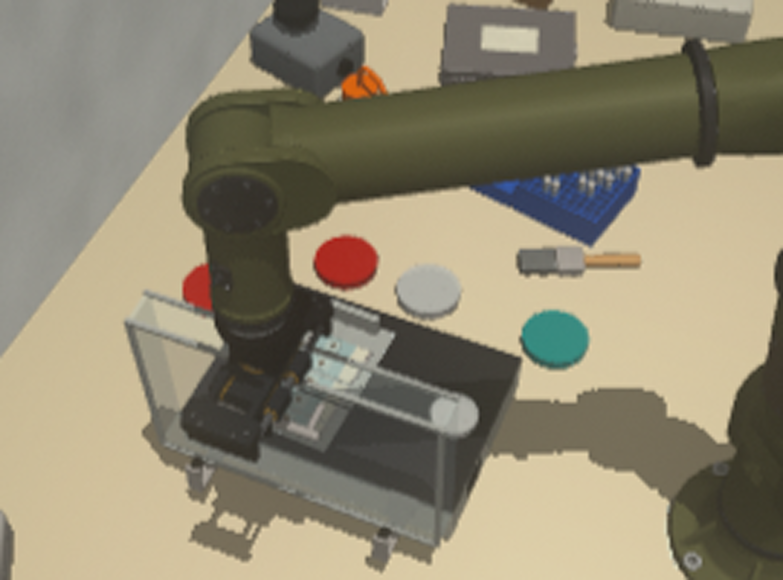

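The lid is at about 93° with the tray and small dish undisturbed. I'll carry it on to the stop and then open slightly.

Call:
servo_tool([
  [[0.005, 0, 0.005, 0.0023, 0], [0.005, 0, 0.0098, 0.0046, 0], [0.005, 0, 0.015, 0.0074, 0], [0.005, 0, 0.0207, 0.0103, 0], [0.005, 0, 0.026, 0.0134, 0], [0.005, 0, 0.0313, 0.0166, 0], [0.005, 0, 0.036, 0.02, 0], [0.005, 0, 0.036, 0.02, 0], [0.022, 0, 0.036, 0.02, 0], [0.022, 0, 0.036, 0.02, 0], [0.022, 0, 0.036, 0.02, 0], [0.022, 0, 0.036, 0.02, 0]],
])

```text
time_s: 7.7
tool_pos: [0.5227, 0.283, 0.2543]
tool_rot: [179.9, -0.0, 179.9]
force: [-0.7, 2.2, 0.8]
grip_width: 0.0207
```

Call:
servo_tool([
  [[0.022, 0, 0.002, -0.01, 0], [0.022, 0, 0.004, -0.02, 0], [0.022, 0, 0.007, -0.03, 0], [0.022, 0, 0.009, -0.045, 0], [0.022, 0, 0.012, -0.07, 0], [0.022, 0, 0.012, -0.1, 0], [0.022, 0, 0.012, -0.12, 0], [0.022, 0, 0, -0.12, 0], [0.022, 0, -0.03, -0.12, 0], [0.022, 0, -0.03, -0.12, 0]],
])

```text
time_s: 8.53
tool_pos: [0.5244, 0.2459, 0.3761]
tool_rot: [-179.9, 0.2, 179.5]
force: [0.9, -1.1, 1.1]
grip_width: 0.0219
```

```bash
python3 - <<'E'
from h import *
b=shot('side');a=shot('top')
r=np.vstack([b['image'][70:270,130:390],a['image'][110:290,140:400]])
cv2.imwrite('pics/s3.png',cv2.cvtColor(cv2.resize(np.hstack([b['image'][70:270,130:390],a['image'][100:300,160:360]]),(800,348),interpolation=cv2.INTER_CUBIC),cv2.COLOR_RGB2BGR))
o=readout.get_obs();print(o['tool_pos'],o['force'],o['qpos'].round(0))
E
```

```text
[0.52323035 0.25074003 0.37520815] [-0.4065558   0.26722562 -0.16849051] [-44.   8.  18.  79.  -3.  93.  64.]
```

View pics/s3.png

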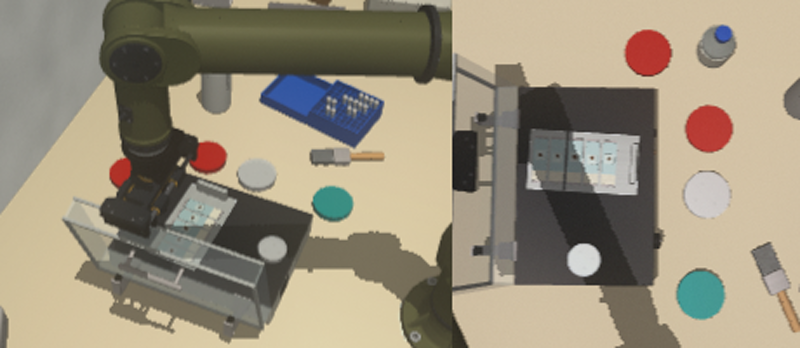

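The lid rests back on its stop, with the handle free at (150,270) on the left. The tray is now plainly visible at (528–640, 130–195) on the right. I'll measure the grip, line and plate edge.

```bash
cat >> h.py <<'E'
def meas(a,box=(.45,.68,-.25,.16)):
    P=cloud(a);ok=(P[...,0]>box[0])&(P[...,0]<box[1])&(P[...,1]>box[2])&(P[...,1]<box[3])
    return P,ok
E
python3 - <<'E'
from h import *
a=dict(np.load('pics/top.npz'))
P,ok=meas(a)
m=ok&(P[...,2]>.095)&(P[...,2]<.125)
q=P[m];r=cv2.minAreaRect(q[:,:2].astype(np.float32)*1000);print('grip',len(q),r,np.median(q[:,2]))
# plate front edge
for x in np.arange(.37,.7,.03):
    m=(abs(P[...,0]-x)<.006)&(P[...,1]<-.05)&(P[...,1]>-.16)&(P[...,2]>.055)&(P[...,2]<.09);print(x.round(2),P[m][:,1].min().round(4),end=' ')
r=a['image'][150:240,215:290]
cv2.imwrite('pics/c2.png',cv2.cvtColor(cv2.resize(r,None,fx=8,fy=6.6,interpolation=cv2.INTER_CUBIC),cv2.COLOR_RGB2BGR))
E
```

```text
grip 72 ((559.3699951171875, -61.62202453613281), (9.437987327575684, 65.60423278808594), 89.13067626953125) 0.10326244941916196
0.37 -0.1011 0.4 -0.101 0.43 -0.1009 0.46 -0.1009 0.49 -0.1008 0.52 -0.1007 0.55 -0.1 0.58 -0.1 0.61 -0.0999 0.64 -0.0997 0.67 -0.0997
```

View pics/c2.png

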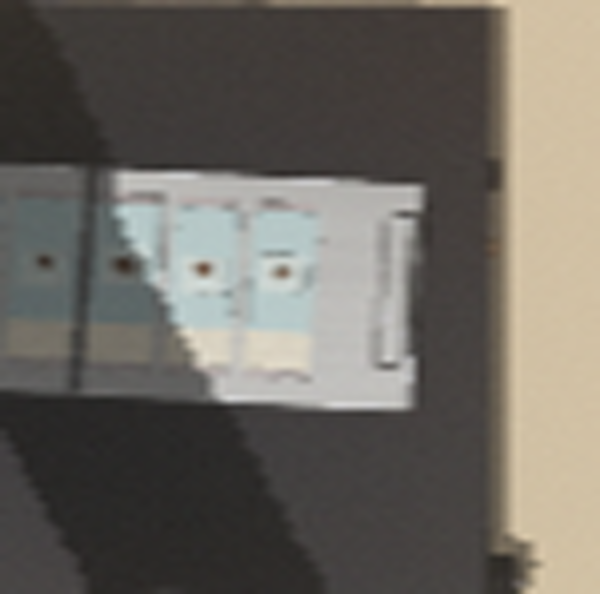

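```bash
python3 - <<'E'
from h import *
a=dict(np.load('pics/top.npz'));P=cloud(a)
f=lambda x,y,z:ray_z(a,215+x/8-.5,150+y/6.6-.5,z).round(4)
L=f(93,170,.075),f(75,390,.075);F=f(424,185,.075),f(411,409,.075);G=f(404,215,.105),f(391,367,.105)
for n,(p,q) in dict(line=L,front=F,grip=G).items(): print(n,p,q,'mid',(p+q)/2,'ang',np.arctan2(*(p-q)[[1,0]]).round(4))
for v in (160,190,220): print(a['image'][v,270:284].tolist(), (P[v,270:284,2]*1000).round(0), P[v,270:284,1].round(3))
E
```

```text
line [0.619  0.0588 0.075 ] [0.5133 0.0643 0.075 ] mid [0.56615 0.06155 0.075  ] ang -0.052
front [ 0.613  -0.0723  0.075 ] [ 0.5054 -0.0676  0.075 ] mid [ 0.5592  -0.06995  0.075  ] ang -0.0437
grip [ 0.5946 -0.0631  0.105 ] [ 0.5233 -0.0584  0.105 ] mid [ 0.55895 -0.06075  0.105  ] ang -0.0658
[[68, 61, 57], [67, 61, 57], [67, 61, 57], [70, 62, 58], [69, 62, 58], [70, 64, 59], [97, 87, 75], [117, 105, 88], [166, 150, 126], [208, 192, 164], [210, 193, 164], [209, 193, 164], [210, 192, 163], [210, 192, 163]] [69. 67. 70. 69. 70. 68. 67.  2. -2.  3. -3. -3.  3. -2.] [-0.08  -0.084 -0.087 -0.09  -0.093 -0.096 -0.1   -0.108 -0.111 -0.114
 -0.118 -0.122 -0.124 -0.128]
[[68, 64, 61], [69, 65, 61], [68, 65, 62], [68, 63, 61], [69, 63, 60], [73, 67, 64], [95, 87, 77], [116, 105, 88], [166, 151, 128], [209, 193, 165], [209, 192, 164], [209, 192, 164], [209, 192, 164], [208, 191, 163]] [68. 70. 63. 70. 70. 66. 72.  4.  1.  0.  2. -0. -2. -1.] [-0.081 -0.084 -0.087 -0.09  -0.093 -0.097 -0.1   -0.108 -0.111 -0.115
 -0.118 -0.121 -0.125 -0.128]
[[72, 68, 66], [70, 68, 67], [70, 68, 66], [71, 68, 66], [71, 67, 66], [70, 67, 64], [95, 87, 77], [116, 106, 90], [166, 151, 127], [207, 191, 164], [207, 190, 162], [208, 192, 164], [208, 192, 164], [209, 193, 164]] [70. 70. 68. 72. 66. 68. 54.  1. -2. -1. -3. -2. -6. -3.] [-0.081 -0.084 -0.087 -0.09  -0.094 -0.097 -0.101 -0.108 -0.112 -0.115
 -0.118 -0.122 -0.125 -0.128]
```

Call:
servo_tool([
  [[0.03, -0.005, -0.03, 0, 0], [0.04, -0.01, -0.065, 0, 0.01], [0.05, -0.015, -0.1, 0, 0.02], [0.05, -0.02, -0.135, 0, 0.03], [0.05, -0.025, -0.17, 0, 0.044], [0.05, -0.03, -0.205, 0, 0.044], [0.05, -0.035, -0.24, 0.02, 0.044], [0.05, -0.04, -0.275, 0.045, 0.044], [0.05, -0.04, -0.305, 0.07, 0.044], [0.05, -0.04, -0.312, 0.1, 0.044], [0.05, -0.04, -0.312, 0.13, 0.044], [0.05, -0.04, -0.312, 0.16, 0.044]],
])

```text
time_s: 9.63
tool_pos: [0.5618, -0.0617, 0.2134]
tool_rot: [179.9, 0.1, 177.1]
force: [0.5, 1.1, -0.0]
grip_width: 0.0498
```

Call:
servo_tool([
  [[0.05, 0.001, 0, 0.03, 0], [0.05, 0.002, 0, 0.06, 0], [0.05, 0.002, 0, 0.085, 0], [0.05, 0.002, 0, 0.105, 0], [0.05, 0.002, 0, 0.115, 0], [0.05, 0.002, 0, 0.123, 0], [0.05, 0.002, 0, 0.127, 0], [0.05, 0.002, 0, 0.129, 0], [0.05, 0.002, 0, 0.129, 0], [0.05, 0.002, 0, 0.129, 0]],
])

```text
time_s: 10.47
tool_pos: [0.5608, -0.0614, 0.0855]
tool_rot: [179.9, 0.2, 177.1]
force: [0.6, 0.1, -0.7]
grip_width: 0.0501
```

```bash
python3 - <<'E'
from h import *
b=shot('side')
o=readout.get_obs();print(o['tool_pos'],o['force'])
c=proj(b,[.56,-.061,.1]).astype(int);print(c)
r=b['image'][c[1]-45:c[1]+45,c[0]-60:c[0]+60]
cv2.imwrite('pics/s4.png',cv2.cvtColor(cv2.resize(r,None,fx=6,fy=6,interpolation=cv2.INTER_CUBIC),cv2.COLOR_RGB2BGR))
E
```

```text
[ 0.56080882 -0.06137951  0.08550057] [-0.45670631 -0.28987598 -0.37203685]
[252 176]
```

View pics/s4.png

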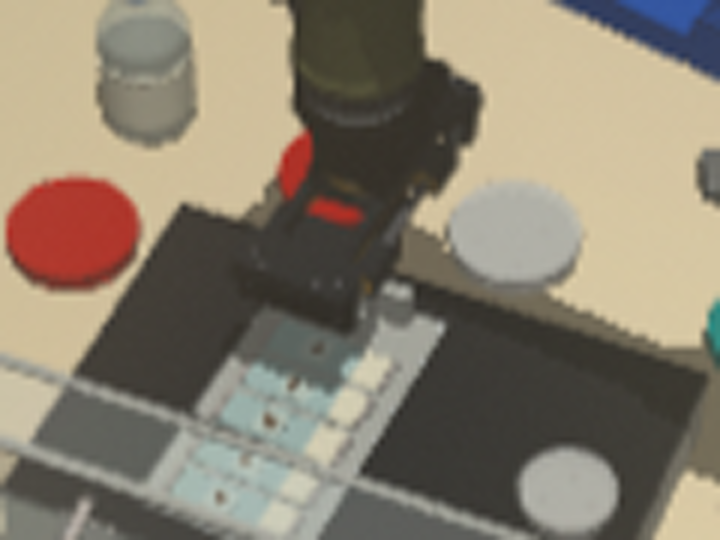

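The grip bar's end is visible at (395,300), directly under the gripper. I'll close on it.

Call:
servo_tool([
  [[0.03, 0, 0, 0.001, 0], [0.02, 0, 0, 0.001, 0], [0.01, 0, 0, 0.001, 0], [0.004, 0, 0, 0.001, 0], [0.004, 0, 0, 0.001, 0], [0.004, 0, 0, 0.001, 0], [0.004, 0, 0, 0.001, 0], [0.004, 0, 0, 0.001, 0]],
], force=25)

```text
time_s: 11.18
tool_pos: [0.5609, -0.0606, 0.0845]
tool_rot: [179.8, 0.2, 177.1]
force: [0.1, 2.7, 0.1]
grip_width: 0.0096
```

Call:
servo_tool([
  [[0.004, -0.0003, -0.005, 0, -0.005], [0.004, -0.0006, -0.012, 0, -0.01], [0.004, -0.001, -0.02, 0, -0.015], [0.004, -0.0015, -0.03, 0, -0.02], [0.004, -0.002, -0.04, 0, -0.03], [0.004, -0.0025, -0.05, 0, -0.04], [0.004, -0.003, -0.06, 0, -0.05], [0.004, -0.0035, -0.07, 0, -0.057], [0.004, -0.004, -0.08, 0, -0.057], [0.004, -0.0043, -0.085, 0, -0.057], [0.004, -0.0045, -0.088, 0, -0.057], [0.004, -0.0045, -0.088, 0, -0.057]],
])

```text
time_s: 12.18
tool_pos: [0.5607, -0.1504, 0.0844]
tool_rot: [179.9, 0.2, -179.7]
force: [0.1, -0.7, 1.8]
grip_width: 0.0099
```

Call:
servo_tool([
  [[0.004, 0, -0.004, 0, 0], [0.004, 0, -0.01, 0, 0], [0.004, 0, -0.017, 0, 0], [0.004, 0, -0.025, 0, 0], [0.004, 0, -0.033, 0, 0], [0.004, 0, -0.041, 0, 0], [0.004, 0, -0.049, 0, 0], [0.004, 0, -0.056, 0, 0], [0.004, 0, -0.06, 0, 0], [0.004, 0, -0.062, 0, 0], [0.004, 0, -0.062, 0, 0], [0.004, 0, -0.062, 0, 0]],
])

```text
time_s: 13.18
tool_pos: [0.5609, -0.2137, 0.0844]
tool_rot: [180.0, 0.2, -179.7]
force: [-0.6, -1.1, -0.5]
grip_width: 0.0095
```

```bash
python3 - <<'E'
from h import *
a=shot('top');b=shot('side')
o=readout.get_obs();print(o['tool_pos'],o['tool_rot'],o['force'],o['wrist_torque'])
r=a['image'][150:240,225:300]
cv2.imwrite('pics/c5.png',cv2.cvtColor(cv2.resize(r,None,fx=8,fy=6.6,interpolation=cv2.INTER_CUBIC),cv2.COLOR_RGB2BGR))
E
```

```text
[ 0.56102617 -0.2133101   0.08441054] [ 179.9707815     0.19062281 -179.68808965] [-0.30586387 -1.75700527  0.12180409] [-0.25544721  0.09309741  0.06910825]
```

View pics/c5.png

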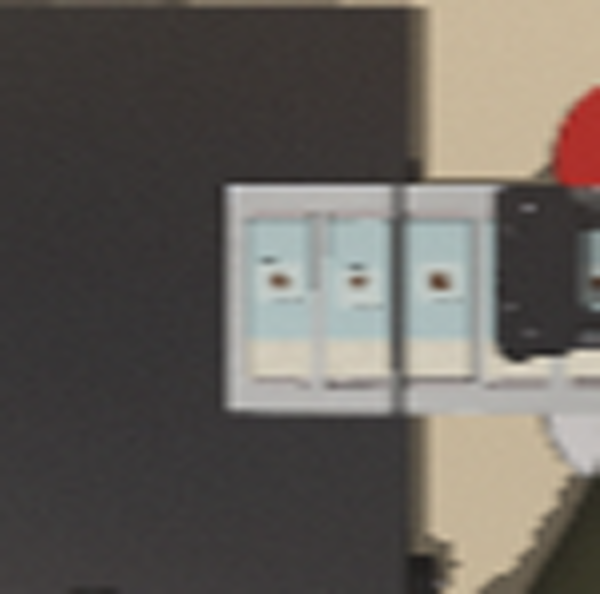

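The line is parallel to the edge and lies at crop x≈397, just short of the edge at about 409. I'll refine this to sub-pixel.

```bash
cat >> h.py <<'E'
def fine(a,lu):
    g=a['image'].mean(2)
    for v in (180,205,208,210):
        s=g[v,lu-4:lu+5];w=np.clip(np.median(s)-s-10,0,None);print('line',v,ray_z(a,(w*np.arange(lu-4,lu+5)).sum()/w.sum(),v,.075).round(4), s.round())
    for v in (155,165,170,218,225):
        s=g[v,270:282]; t=(s[:4].mean()+92)/2  # mid between plate and contact shadow (seen 104/92)
        i=np.argmax(s>t);u=270+i-1+(t-s[i-1])/(s[i]-s[i-1]);print('edge',v,ray_z(a,u,v,.07).round(4),s.round())
E
python3 - <<'E'
from h import *
a=dict(np.load('pics/top.npz'));fine(a,274)
P=cloud(a)
m=(abs(P[...,0]-.56)<.045)&(P[...,1]>-.09)&(P[...,1]<.03);q=P[m];A=np.c_[q[:,:2],np.ones(len(q))];print('tray plane',np.linalg.lstsq(A,q[:,2],rcond=None)[0],q[:,2].mean())
m=(P[...,0]>.4)&(P[...,0]<.47)&(P[...,1]>-.09)&(P[...,1]<-.02);print('plate z',P[m][:,2].mean())
E
```

```text
line 180 [ 0.6054 -0.0942  0.075 ] [183. 180. 179. 165. 116. 128. 179. 177. 176.]
line 205 [ 0.526 -0.094  0.075] [201. 201. 200. 165.  90. 124. 183. 197. 200.]
line 208 [ 0.5166 -0.0929  0.075 ] [125. 136. 150. 146. 116.  99. 147. 169. 170.]
line 210 [ 0.5103 -0.0942  0.075 ] [180. 181. 181. 165. 116. 132. 179. 180. 181.]
edge 155 [ 0.6867 -0.099   0.07  ] [ 57.  56.  56.  58.  55.  58.  77.  96. 141. 181. 181. 181.]
edge 165 [ 0.6543 -0.0989  0.07  ] [ 55.  56.  55.  57.  56.  58.  78.  96. 140. 180. 180. 180.]
edge 170 [ 0.6382 -0.0986  0.07  ] [ 55.  54.  55.  57.  57.  60.  80.  96. 139. 180. 180. 179.]
edge 218 [ 0.4854 -0.1     0.07  ] [ 56.  57.  57.  58.  58.  56.  74.  93. 138. 176. 178. 178.]
edge 225 [ 0.4634 -0.1002  0.07  ] [ 57.  56.  58.  58.  58.  57.  73.  94. 136. 178. 179. 177.]
tray plane [ 3.89876565e-05 -8.29978182e-02  6.94603066e-02] 0.07203940589778432
plate z 0.09134182165506204
```

Call:
servo_tool([
  [[0.004, 0, -0.002, 0, 0], [0.004, 0, -0.004, 0, -0.003], [0.004, 0, -0.005, 0, -0.005], [0.004, 0, -0.005, 0, -0.005], [0.004, 0, -0.005, 0, -0.005], [0.004, 0, -0.005, 0, -0.005], [0.004, 0, -0.005, 0, -0.005], [0.004, 0, -0.005, 0, -0.005]],
])

```text
time_s: 13.95
tool_pos: [0.5611, -0.2181, 0.0844]
tool_rot: [180.0, 0.2, -179.4]
force: [-0.2, 2.0, -0.8]
grip_width: 0.01
```

```bash
python3 - <<'E'
from h import *
a=shot('top');b=shot('side');fine(a,275)
o=readout.get_obs();print(o['tool_pos'],o['tool_rot'],o['force'],o['grip_width'])
P=cloud(a)
m=(abs(P[...,0]-.56)<.045)&(P[...,1]>-.13)&(P[...,1]<-.045)&(abs(P[...,2]-.075)<.012);q=P[m];A=np.c_[q[:,:2],np.ones(len(q))];print('tray plane',len(q),np.linalg.lstsq(A,q[:,2],rcond=None)[0],np.median(q[:,2]))
for n,lo,hi in (('rear',-.06,-.042),('front',-.13,-.105),('platebehind',-.02,.03)):
    m=(abs(P[...,0]-.56)<.045)&(P[...,1]>lo)&(P[...,1]<hi);print(n,np.median(P[m][:,2]),m.sum())
cv2.imwrite('pics/s6.png',cv2.cvtColor(cv2.resize(b['image'][70:270,130:390],(780,600),interpolation=cv2.INTER_CUBIC),cv2.COLOR_RGB2BGR))
E
```

```text
line 180 [ 0.6054 -0.098   0.075 ] [181. 182. 180. 181. 139. 122. 179. 177. 176.]
line 205 [ 0.5261 -0.0987  0.075 ] [202. 202. 201. 189. 139. 110. 172. 198. 200.]
line 208 [ 0.5166 -0.0974  0.075 ] [148. 149. 150. 135.  96. 106. 154. 169. 168.]
line 210 [ 0.5103 -0.099   0.075 ] [181. 181. 181. 181. 145. 107. 160. 181. 181.]
edge 155 [ 0.6867 -0.0986  0.07  ] [ 58.  56.  57.  57.  57.  58.  80.  97. 141. 181. 181. 180.]
edge 165 [ 0.6543 -0.0989  0.07  ] [ 55.  56.  56.  56.  57.  59.  77.  97. 140. 179. 180. 179.]
edge 170 [ 0.6382 -0.0987  0.07  ] [ 55.  56.  58.  54.  56.  56.  80.  97. 139. 179. 179. 180.]
edge 218 [ 0.4854 -0.0996  0.07  ] [ 59.  57.  57.  57.  59.  58.  76.  95. 137. 177. 178. 180.]
edge 225 [ 0.4634 -0.1     0.07  ] [ 59.  57.  57.  57.  58.  57.  74.  93. 138. 178. 178. 178.]
[ 0.56101502 -0.21816165  0.08437268] [ 179.96165729    0.18472546 -179.39460062] [ 0.03081565  1.28323391 -1.38950017] 0.010099952554507134
tray plane 757 [-0.00228054 -0.00122587  0.07641699] 0.07526897662226739
rear 0.0752272693379229 170
front 0.07579022830447335 248
platebehind 0.0687101673779873 435
```

View pics/s6.png

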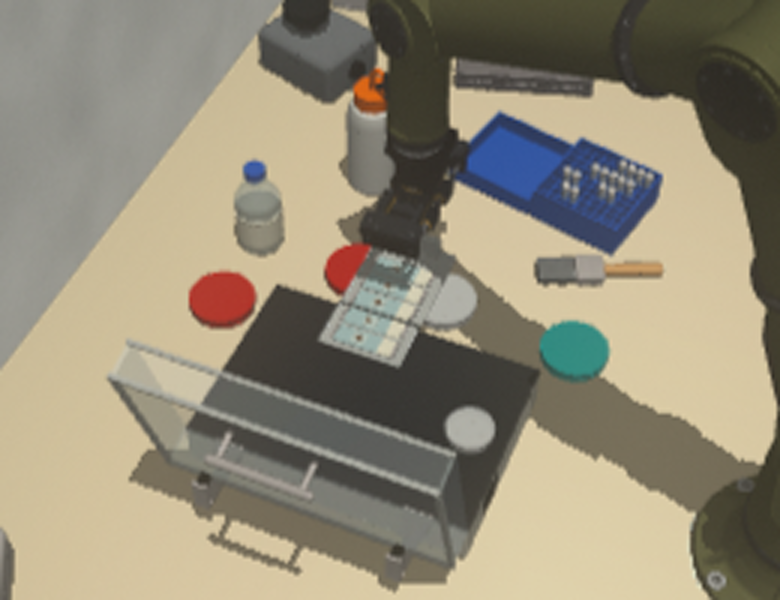

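The line lies along the edge to within about 1 mm, the tray is level, and the lid is on its stop. I'm handing the job in.

```bash
python3 -c "
from h import *
env.sign_off();o=readout.get_obs();print(o['time_s'],o['tool_pos'],o['force'],o['grip_width'])"
```

```text
the job is handed in; nothing more can be done
the job is handed in; nothing more can be done
```

I lifted the lid by its handle onto its stop, gripped the tray and drew it straight out about 0.16 m, turning it about 0.06 rad to square it with the edge. I handed the job in at about 14 s with the gripper still holding the tray. No verdict is reported.

What the last checks showed just before hand-in:
- **Line:** the ends are at y ≈ −0.098 and −0.099 m in the world frame, and the plate edge is at −0.099 to −0.100 m. That puts both within about 1 to 2 mm, against the 6 mm allowed. The lid's hinge and handle positions put the edge 1 to 2 mm nearer the hinge than the pictures do, still within tolerance.
- **Tray level:** the fitted slope is under 0.003 rad. The tray's top measures about 75 mm at the rear, so its rear lies on the plate.
- **Grip:** the fingers are 10 mm apart on the bar with 25 N set. I did not measure the force on the tray itself.
- **Lid and other things:** by eye in the last picture, the lid rests back on its stop and the dishes and bottles stand where they were. I did not measure the lid angle or those positions.

One reading in an earlier picture disagreed: a tray slope of 0.083. The area I fitted took in part of the plate behind the tray, and limiting the fit to the tray cleared it.

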